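# Unbolt the sewing box and take out the spool

## Task

The sewing box's sliding lid is locked by the bolt on top of it: pull the bolt fully back out of its keeper, then slide the lid all the way open by its handle and leave it open. Take the loose wooden spool out of the box and set it down standing upright inside the white tray, lowering it until it stands there before you let go. Leave the small hoop, jar, thimble and scissors where they are.

Things in the scene. Friction and masses are not known exactly. Their poses are not given: they have to be found in the camera images.
- sewing_box: Dark wooden sewing box, fixed to the table, outer 220 (x) by 180 (y) mm. Origin: centre of its underside, on the table. Inside: floor 6 mm above the table, walls 8 mm thick; inner space 204 by 164 mm. The end walls (-x, +x) reach 52 mm high, the two side cheeks (-y, +y) 61 mm. Its +x axis is the way the lid slides open (roughly away from the robot); its +y cheek carries the steel keeper, a bridge 33 mm (x) by 14 mm (y) at box x = 55, y = 87 mm, top 86 mm above the table.
- lid (a joint): Slide of the red lid (216 by 160 by 8 mm, top face 61.5 mm above the table) along the box's +x: 0 shut, 0.150 m fully open. About 2.5 N of friction plus light damping; it stays where it is left. While the bolt is in the keeper it moves only 2 to 3 mm.
- lid_handle (a point): Grasp point of the brass handle on the lid, in its middle and 22 mm above the lid's top face (83.5 mm above the table). The handle is an upright blade 12 mm thick (along box x), 64 mm long (along box y), its top 30 mm above the lid's face. It lies at box x = -80 mm, y = 0 with the lid shut and moves with the lid. Axes as the box's.
- bolt (a joint): Slide of the bolt, carried on the lid: 0 = fully in the keeper, grows as the bolt is withdrawn towards the box's -y, 0.033 m = fully back. It is clear of the keeper from 0.015 on; may start a few mm withdrawn. About 1.5 N of friction; stays where it is left.
- bolt_knob (a point): Grasp point on the bolt's upright black knob, a cylinder 13 mm in diameter, 31 mm above the bolt's axis (99 mm above the table); the knob's top is 9 mm higher. With lid shut and bolt in: box x = 55, y = 37 mm. It moves with bolt and lid. The steel bolt guides beside it (along box y) rise no higher than 75.5 mm above the table. Axes as the box's.
- spool_mid (a point): Centre (half-way up) of the one loose part: a bare light-wood thread spool, round, 30 mm in diameter at its flanges, 45 mm high, 18 to 35 g, standing upright on the box's floor, hidden under the lid at the start; it lies in the half nearer the handle (box x -60 to -15, y within 32 mm of the middle), so the open lid leaves it clear. Its z axis is the spool's axis. After the lid has been opened it can be seen from above.
- tray_floor (a point): Centre of the inner floor, 5 mm above the table, of the shallow white tray, fixed to the table: outer 130 (x) by 120 (y) mm, rim 14 mm high, walls 5 mm. Axes are the tray's.
- hoop: Bystander: wooden embroidery hoop lying flat, 130 mm in diameter, 12 mm high. Origin: centre of its underside.
- button_jar: Bystander: amber jar, 60 mm in diameter, 85 mm high. Origin: centre of its underside.
- thimble: Bystander: steel thimble, 20 mm in diameter, 24 mm high. Origin: centre of its underside.
- scissors: Bystander: small embroidery scissors lying flat, about 120 mm long, brass bows towards -x. Origin: the pivot, on the table.

How it is judged (in metres and radians):
On the way, in this order (a step that is already met when the one before it is completed fails the run):
1. the bolt is pulled back, clear of its keeper (at least 22 of 33 mm) (value of joint bolt above 0.022 m), for 0.2 s.
2. the lid is slid open by at least 125 of 150 mm (value of joint lid above 0.125 m), for 0.2 s.
3. the spool is lifted out of the box (its centre over 85 mm above the table) (height (world z) of spool_mid above 0.085 m), for 0.1 s.
At the end, for the whole second after the job is handed in: The spool stands upright (within 0.1 rad) and at rest on the floor of the white tray, wholly inside its rim, released; the lid is still open by at least 125 of 150 mm (x of spool_mid in the frame of tray_floor between -0.05 and 0.05 m and y of spool_mid in the frame of tray_floor between -0.045 and 0.045 m and z of spool_mid in the frame of tray_floor between 0.018 and 0.0265 m and angle between spool_mid's own z axis and vertical below 0.1 rad and linear speed of spool below 0.02 m/s and value of joint lid above 0.125 m); the robot touches nothing.
It fails at once if the hoop is shifted by more than 30 mm (distance of hoop from where it was at the start of the episode above 0.03 m).
It fails at once if the jar is shifted by more than 30 mm (distance of button_jar from where it was at the start of the episode above 0.03 m).
It fails at once if the thimble is shifted by more than 30 mm (distance of thimble from where it was at the start of the episode above 0.03 m).
It fails at once if the pair of scissors is shifted by more than 30 mm (distance of scissors from where it was at the start of the episode above 0.03 m).
It fails at once if the spool is dropped: out of the fingers with its centre more than 30 mm above its resting height over the tray (horizontal distance between spool_mid and tray_floor below 0.1 m and z of spool_mid in the frame of tray_floor above 0.0525 m and contact force between the fingers and spool below 0.05 N).
It also fails if it takes over 62 s, if anything falls off the work surface, if the arm or the gripper's body presses on something with over 40 N, if the wrist force passes 120 N, or if a joint passes its speed limit or range.

## Robot

A 6-joint arm with a two-finger parallel gripper is mounted at the origin on the work surface. World frame = base frame: x ahead of the robot, y to its left, z up, the work surface at z = 0. Lengths are in mm, angles in rad, forces in N, time in s.
With the tool pointing down it reaches from about 275 to 1000 mm from the base axis. Payload 8.4 kg.
Tool frame: the origin (TCP) lies midway between the tips of the shut fingers; the grasp point (between the pads) lies 19 mm behind it; z points along the fingers, y is the line along which they close (so a half turn about z gives the same grasp; the last joint's range is limited). The gripper opens to 85 mm and grips with 20 to 120 N. Pads are 22 mm wide; open, the fingers measure 114 mm over their backs; the gripper's body (76 mm by 85 mm) begins 54 mm behind the grasp point. The pads swing forward as they close: fully open they stand 13 mm farther back than shut.
Start: joints at [1.293, 0.353, 1.633, -0, 1.155, -0.002], TCP at [170.196, 601.383, 231.281] pointing down, gripper open.
Joint ranges: [-2.63, 2.63], [-0.92, 2.1], [0.06, 2.66], [-1.3, 4.44], [0, 2.69], [-3.02, 3.02]. Speed limits (rad/s): [2.22, 2.22, 2.79, 3.14, 3.14, 3.14].

## Interface

Orientations are given as [roll, pitch, yaw] about the fixed x, y, z axes, in that order (R = Rz(yaw) Ry(pitch) Rx(roll)).
In Python, from rig import r gives the robot as it stands.
- The arm moves only by the shell command python3 -m inch 'ROWS' [OPENING] [FORCE]. ROWS is JSON, a list that holds one entry, the list of rows, each a list of 6 numbers: the shift along the tool's x, y, z scaled (see below), then the turn, a rotation vector about the tool's x, y, z scaled (see below). In form: [[[tx, ty, tz, wx, wy, wz], ...]]. A call has 1 to 8 rows; each row is the pose to reach, as a shift and turn from the pose commanded when the call began, along the tool's axes at that moment, turning the shorter way round; what a row does not reach only later rows make up. The controller multiplies each number of a shift by 20 cm and each number of a turn by pi rad. A row lasts 1/12 s, in which the tool goes at most 41.7 mm and 7.16 degrees, less where a joint would pass 70% of its speed; a pose out of reach is approached as far as the arm can. A call with a number of a shift or a turn outside -1 to 1 is refused whole. A call with a gripper value outside its range is refused whole. OPENING is the gripper's target within -1 to 1 (fully open at 1, half-way at 0, shut at -1), set as the call begins (- or left out, the last holds). The fingers move at their own pace and stop on an object; FORCE is the grip in N (left out, the last holds). Time passes only in rows, so rows that repeat a pose let the fingers close. It gives the time, the measured TCP pose, the force, the opening and the grip force at its end, in the units of the state.
- r.sense(): the state, without advancing time (a new reading comes with each control period).
- r.grab_frame(name): name is "scene" or "top" or "wrist"; returns the picture (480x640x3 uint8, red, green, blue); there is no depth.
- r.camera_info(name): a dict with "K" (3x3 intrinsics, pixels), "rvec" (rotation vector, rad) and "tvec" (3), from world to camera coordinates, as OpenCV has them; the wrist camera has in their place "mount" (4x4, takes a point from camera to tool coordinates, whose origin is the TCP and whose axes are the flange's). Camera axes: x right, y down, z forward; pixel columns grow to the right and rows downward; lengths in mm; the calibration is good to about 2 mm. A picture is of the moment at which its call begins: read the wrist's pose just before it. camera_info takes no time and is no camera call.
- r.sign_off(): hands the job in; it is judged then, once.
The state is a dict: "clock": time; "qpos": joint angles; "qvel": joint speeds; "joint_efforts": joint torques, N m; "eef_pos": TCP position; "tcp_rot": TCP orientation; "contact_force": force on the tool from outside, world axes, zero at the start; "wrist_torque": the same for the moment, N m; "opening": opening from 0.0 (shut) to 1.0 (fully open); "grasp_force": force on a finger pad.
Only numpy, scipy, OpenCV 4.12 (cv2) and the standard library are available. Lean on these libraries where they do the work, as an engineer would, in place of code of your own. Each camera call takes 0.05 s, during which the arm holds its last target. There are 200 camera calls.

## Working session

There is one attempt and no reset: what is moved stays moved. The work goes in short steps, Python scripts to look and compute and a shell command to move; the robot and the scene stay as the last step left them, time stands still between calls to the robot, and variables do not carry over. Pictures are saved under pics/ and viewed, at most 10 in all, crops included, and the job is handed in when it is done.

```bash
ls; mkdir -p pics; python3 - <<'E'
from rig import r
import cv2
s=r.sense();print(s)
for n in("top","scene"):
    cv2.imwrite(f"pics/{n}0.png",r.grab_frame(n)[:,:,::-1]);print(r.camera_info(n))
print(r.camera_info("wrist"))
E
```

```text
pics
{'clock': 0.0, 'qpos': array([ 1.29260970e+00,  3.53658610e-01,  1.63415377e+00, -3.58649444e-05,
        1.15517155e+00, -2.40008516e-03]), 'qvel': array([-1.87493587e-04,  6.23025093e-04, -7.64311751e-04, -7.99429133e-05,
        1.22812845e-03,  5.16281624e-04]), 'joint_efforts': array([ 3.76942131e-03, -6.05241108e+01, -3.42081392e+01,  2.85758806e-04,
        9.13227821e-03,  4.52405388e-06]), 'eef_pos': array([170.06927452, 600.91856538, 230.54673659]), 'tcp_rot': array([-3.14020130e+00,  2.94521050e-05,  2.86582064e+00]), 'contact_force': array([0.37214229, 0.19198079, 0.35014155]), 'wrist_torque': array([ 0.01977471,  0.0127865 , -0.02311608]), 'grasp_force': 0.0, 'opening': 1.0004155873808682}
{'K': array([[598.75300765,   0.        , 331.81556169],
       [  0.        , 598.75300765, 243.47181658],
       [  0.        ,   0.        ,   1.        ]]), 'rvec': array([ 2.17635547, -2.15842438,  0.1184105 ]), 'tvec': array([  35.74030466,  541.32095712, 1370.81126709])}
{'K': array([[440.50452358,   0.        , 320.93870188],
       [  0.        , 440.50452358, 237.95180976],
       [  0.        ,   0.        ,   1.        ]]), 'rvec': array([ 1.42267009,  2.08967393, -0.94301358]), 'tvec': array([ 152.377329  , -265.90033043, 1333.55223786])}
{'K': array([[399.80286061,   0.        , 318.48193779],
       [  0.        , 399.80286061, 241.34861801],
       [  0.        ,   0.        ,   1.        ]]), 'mount': array([[ 1.36734467e-03, -9.51379455e-01, -3.08018284e-01,
         7.78968215e+01],
       [ 9.99999047e-01,  1.36001898e-03,  2.38457429e-04,
         2.10112428e-01],
       [ 1.92047214e-04, -3.08018317e-01,  9.51380407e-01,
        -1.42409554e+02],
       [ 0.00000000e+00,  0.00000000e+00,  0.00000000e+00,
         1.00000000e+00]])}
```

View pics/top0.png

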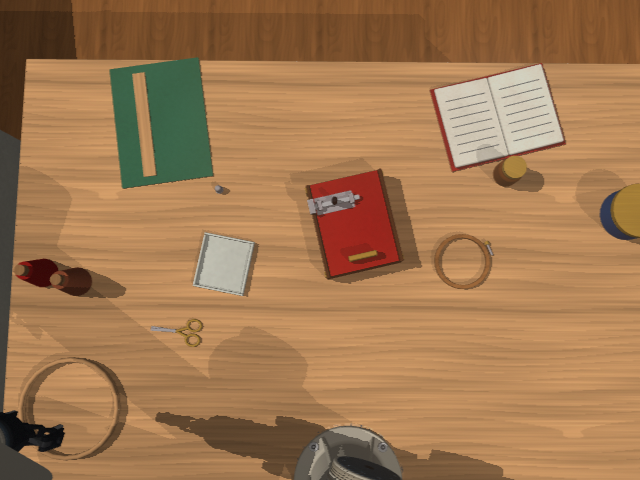

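View pics/scene0.png

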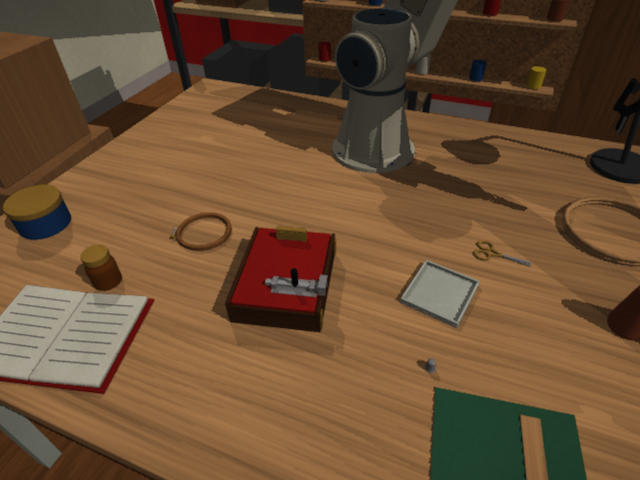

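The top view shows the box centred at about (355,225) with the bolt's knob at (334,201), the handle at (362,256), the tray at (225,263), the thimble at (219,188), the scissors at (180,330) and the hoop at (463,262). The scene view agrees.

```bash
cat > h.py <<'E'
from rig import r
import cv2, numpy as np
from scipy.spatial.transform import Rotation as R
def ray(name,pts,z,s=None):
    c=r.camera_info(name); K=c["K"]
    if name=="wrist":
        M=c["mount"]; T=R.from_euler("xyz",s["tcp_rot"]).as_matrix()
        Rw=T@M[:3,:3]; o=T@M[:3,3]+s["eef_pos"]
    else:
        Rc=cv2.Rodrigues(c["rvec"])[0]; Rw=Rc.T; o=-Rc.T@c["tvec"]
    p=np.c_[np.array(pts,float).reshape(-1,2),np.ones(len(np.array(pts).reshape(-1,2)))]
    d=(Rw@np.linalg.inv(K)@p.T).T
    return o+d*((z-o[2])/d[:,2])[:,None]
def mask_rect(m):
    cs=cv2.findContours(m.astype(np.uint8),cv2.RETR_EXTERNAL,cv2.CHAIN_APPROX_NONE)[0]
    return max(cs,key=cv2.contourArea)
def move(p,yaw):
    """tool-axes shift (in units) and turn to reach world TCP p, pointing down, finger-frame yaw"""
    s=r.sense(); T=R.from_euler("xyz",s["tcp_rot"])
    d=T.inv().apply(np.array(p)-s["eef_pos"])/200
    w=(T.inv()*R.from_euler("xyz",[np.pi,0,yaw])).as_rotvec()/np.pi
    print("shift",d.round(4),"turn",w.round(4))
E
python3 - <<'E'
from h import *
im=cv2.imread("pics/top0.png"); hsv=cv2.cvtColor(im,cv2.COLOR_BGR2HSV); H,S,V=cv2.split(hsv)
def box(m,roi,z):
    x0,y0,x1,y1=roi; k=np.zeros(m.shape,bool); k[y0:y1,x0:x1]=1
    c=mask_rect(m&k).reshape(-1,2)
    P=ray("top",c,z)[:,:2]
    return cv2.minAreaRect(P.astype(np.float32))
roi=(290,160,415,290)
print("lid",box(((H<6)|(H>174))&(S>180)&(V>80),roi,61.5))
print("handle",box((H>14)&(H<28)&(S>120)&(V>120),(335,240,390,270),91.5))
print("knob",box((V<45),(325,190,345,210),104))
print("tray",box((S<60)&(V>120),(185,225,262,300),14))
print("P",ray("top",[(334,201)],108),ray("top",[(219,188)],20),ray("top",[(180,330)],3),ray("top",[(463,262)],10))
E
```

```text
lid ((586.7855224609375, -10.205429077148438), (215.2051239013672, 160.90789794921875), 13.475977897644043)
handle ((508.783935546875, -27.803285598754883), (10.485403060913086, 62.76182174682617), 13.741395950317383)Traceback (most recent call last):
  File "<stdin>", line 11, in <module>
  File "<stdin>", line 5, in box
  File "h.py", line 16, in mask_rect
    return max(cs,key=cv2.contourArea)
ValueError: max() iterable argument is empty
```

```bash
python3 - <<'E'
from h import *
im=cv2.imread("pics/top0.png"); hsv=cv2.cvtColor(im,cv2.COLOR_BGR2HSV); H,S,V=cv2.split(hsv)
x0,y0=322,188
sub=V[y0:214,x0:348]
m=sub<75; n,l,st,ce=cv2.connectedComponentsWithStats(m.astype(np.uint8))
for i in range(1,n): print(st[i],ce[i]+[x0,y0],ray("top",[ce[i]+[x0,y0]],106)[0])
def q(m,roi,z):
    a,b,c,d=roi;k=np.zeros(m.shape,bool);k[b:d,a:c]=1
    return cv2.minAreaRect(ray("top",mask_rect(m&k).reshape(-1,2),z)[:,:2].astype(np.float32))
print("tray",q((S<70)&(V>100),(185,225,262,300),12))
print("P",ray("top",[(219,188),(180,330),(463,262)],10))
c=np.array([586.8,-10.2]);a=.237;x=np.array([np.cos(a),np.sin(a)]);y=np.array([-x[1],x[0]])
print("knob expected",c+55*x+37*y, "handle",c-80*x)
E
```

```text
[10  9  5  8 33] [334.15151515 200.39393939] [629.19309295  35.93525124 106.        ]
tray ((493.1617126464844, 295.7781677246094), (121.8062515258789, 129.31492614746094), 79.10086822509766)
P [[ 674.23150913  311.1427313    10.        ]
 [ 337.13778973  392.53599985   10.        ]
 [ 501.6153178  -270.16419562   10.        ]]
knob expected [631.57542984  38.67904339] handle [509.03626315 -28.98300378]
```

```bash
python3 -c "
from h import *
move([629,36,230],1.808)"
```

```text
shift [-2.9771 -2.0932  0.0058] turn [-4.000e-04  2.000e-04  3.367e-01]
```

```bash
python3 -m inch '[[[-0.17,-0.12,0,0,0,0],[-0.34,-0.24,0,0,0,0],[-0.51,-0.36,0,0,0,0],[-0.68,-0.48,0,0,0,0],[-0.85,-0.6,0,0,0,0],[-0.99,-0.7,0,0,0,0]]]' 1 40
python3 -m inch '[[[-0.17,-0.12,0,0,0,0.035],[-0.34,-0.24,0,0,0,0.07],[-0.51,-0.36,0,0,0,0.105],[-0.68,-0.48,0,0,0,0.14],[-0.85,-0.6,0,0,0,0.175],[-0.99,-0.7,0,0,0,0.21],[-0.99,-0.7,0,0,0,0.21]]]'
python3 -c "
from h import *
move([629,36,200],1.808)"
```

```text
clock: 0.6
eef_pos: [323.6, 410.4, 231.1]
tcp_rot: [-3.141, 0.0, 2.866]
contact_force: [-0.6, 0.8, 0.6]
opening: 0.999
grasp_force: 0.0
clock: 1.18
eef_pos: [478.1, 219.8, 231.2]
tcp_rot: [3.141, 0.002, 2.196]
contact_force: [0.7, 0.3, -0.5]
opening: 0.998
grasp_force: 0.0
shift [-1.1865  0.0742  0.1584] turn [0.0002 0.0006 0.1234]
```

```bash
python3 -m inch '[[[-0.17,0.01,0.02,0,0,0.03],[-0.34,0.02,0.05,0,0,0.06],[-0.51,0.03,0.07,0,0,0.09],[-0.68,0.04,0.1,0,0,0.123],[-0.84,0.05,0.12,0,0,0.123],[-1,0.063,0.15,0,0,0.123],[-1,0.063,0.15,0,0,0.123],[-1,0.063,0.15,0,0,0.123]]]'
python3 - <<'E'
from h import *
s=r.sense(); print(s["eef_pos"],s["tcp_rot"])
cv2.imwrite("pics/w1.png",r.grab_frame("wrist")[:,:,::-1]); np.savez("w1.npz",**s)
E
```

```text
clock: 1.85
eef_pos: [603.9, 69.6, 200.4]
tcp_rot: [-3.14, -0.0, 1.818]
contact_force: [-0.7, 0.3, -0.3]
opening: 0.995
grasp_force: 0.0
[603.88663169  69.64406553 200.35288904] [-3.14006541e+00 -3.76256664e-04  1.81765215e+00]
```

View pics/w1.png

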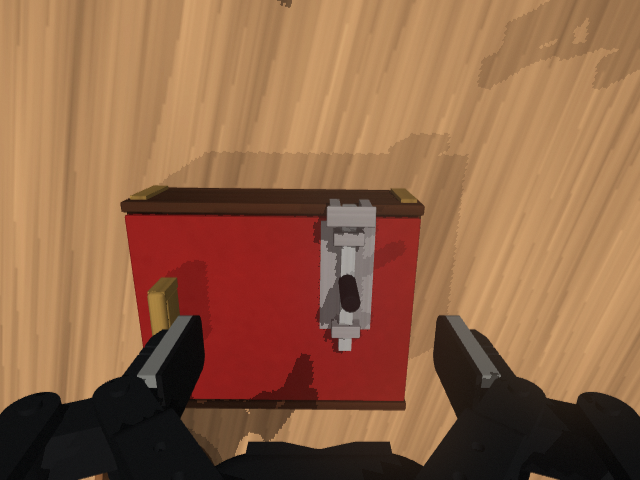

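The knob's black cylinder spans (345,278) at its top to (352,308) at its base. The cheek edge runs level near row 210, so the yaw is aligned.

```bash
python3 - <<'E'
from h import *
s=np.load("w1.npz"); im=cv2.imread("pics/w1.png"); m=(im.max(2)<60)[265:320,330:370]
ys,xs=np.nonzero(m); print(xs.min()+330,xs.max()+330,ys.min()+265,ys.max()+265)
print(ray("wrist",[(346,280)],108,s), ray("wrist",[(xs.mean()+330,ys.mean()+265)],90,s))
print(ray("wrist",[(123,212),(423,212)],61,s))
move([630,37,81],1.808); move([630,37,120],1.808)
E
```

```text
338 359 275 311
[[627.49740206  51.6139232  108.        ]] [[634.97100376  35.36278232  90.        ]]
[[465.26562656  44.53761233  61.        ]
 [675.67079716  97.88500381  61.        ]]
shift [-0.1959  0.0893  0.598 ] turn [-0.0005 -0.0002  0.0034]
shift [-0.1958  0.0891  0.403 ] turn [-0.0005 -0.0002  0.0034]
```

```bash
python3 - <<'E'
from h import *
s=np.load("w1.npz")
print(ray("wrist",[(350,303)],108,s),ray("wrist",[(349,293)],92,s),ray("wrist",[(346,279)],76,s))
E
```

```text
[[634.32717476  36.63326141 108.        ]] [[634.93268034  36.3487716   92.        ]] [[632.99637906  39.52625088  76.        ]]
```

```bash
python3 -m inch '[[[-0.1,0.05,0.1,0,0,0],[-0.198,0.099,0.2,0,0,0],[-0.198,0.099,0.3,0,0,0],[-0.198,0.099,0.4,0,0,0],[-0.198,0.099,0.5,0,0,0],[-0.198,0.099,0.6,0,0,0],[-0.198,0.099,0.6,0,0,0],[-0.198,0.099,0.6,0,0,0]]]'
python3 -m inch '[[[0,0,0,0,0,0],[0,0,0,0,0,0],[0,0,0,0,0,0],[0,0,0,0,0,0],[0,0,0,0,0,0],[0,0,0,0,0,0],[0,0,0,0,0,0],[0,0,0,0,0,0]]]' -1 40
python3 -m inch '[[[0,0,0,0,0,0],[0,0,0,0,0,0],[0,0,0,0,0,0],[0,0,0,0,0,0],[0,0,0,0,0,0],[0,0,0,0,0,0]]]'
```

```text
clock: 2.57
eef_pos: [631.4, 38.3, 80.9]
tcp_rot: [-3.139, -0.001, 1.821]
contact_force: [-0.8, 0.3, -0.2]
opening: 1.0
grasp_force: 0.0
clock: 3.23
eef_pos: [633.3, 37.2, 81.8]
tcp_rot: [3.14, 0.0, 1.82]
contact_force: [0.6, 1.1, 3.9]
opening: 0.135
grasp_force: 39.0
clock: 3.73
eef_pos: [633.4, 37.2, 81.8]
tcp_rot: [3.14, 0.0, 1.82]
contact_force: [0.9, -0.7, 5.6]
opening: 0.138
grasp_force: 39.1
```

```bash
python3 -m inch '[[[-0.03,0,0,0,0,0],[-0.06,0,0,0,0,0],[-0.09,0,0,0,0,0],[-0.12,0,0,0,0,0],[-0.14,0,0,0,0,0],[-0.155,0,0,0,0,0],[-0.155,0,0,0,0,0],[-0.155,0,0,0,0,0]]]'
python3 -m inch '[[[0,0,0,0,0,0],[0,0,0,0,0,0],[0,0,0,0,0,0],[0,0,0,0,0,0]]]'
```

```text
clock: 4.4
eef_pos: [640.4, 7.9, 81.8]
tcp_rot: [3.141, -0.001, 1.819]
contact_force: [-1.7, 5.3, 6.9]
opening: 0.135
grasp_force: 39.5
clock: 4.73
eef_pos: [640.4, 7.9, 81.8]
tcp_rot: [3.141, -0.001, 1.819]
contact_force: [-1.0, 5.7, 7.8]
opening: 0.136
grasp_force: 39.5
```

```bash
python3 -m inch '[[[0,0,0,0,0,0],[0,0,0,0,0,0],[0,0,0,0,0,0],[0,0,0,0,0,0],[0,0,0,0,0,0],[0,0,0,0,0,0]]]' 1
python3 -m inch '[[[0,0,-0.1,0,0,0],[0,0,-0.25,0,0,0],[0,0,-0.4,0,0,0],[0,0,-0.4,0,0,0],[0,0,-0.4,0,0,0]]]'
python3 - <<'E'
from h import *
s=r.sense(); print(s["eef_pos"])
cv2.imwrite("pics/w2.png",r.grab_frame("wrist")[:,:,::-1])
move([509,-28.5,120],1.808);move([509,-28.5,67],1.808)
E
```

```text
clock: 5.23
eef_pos: [640.3, 6.9, 81.1]
tcp_rot: [-3.141, 0.0, 1.82]
contact_force: [-0.6, -0.5, -1.0]
opening: 0.966
grasp_force: 0.0
clock: 5.65
eef_pos: [641.7, 7.0, 163.3]
tcp_rot: [3.138, 0.001, 1.82]
contact_force: [0.3, -0.3, -0.4]
opening: 0.998
grasp_force: 0.0
[641.68500697   7.03632235 163.25531644]
shift [-0.0102 -0.6813  0.2075] turn [0.0003 0.0001 0.0037]
shift [-0.0101 -0.6815  0.4725] turn [0.0003 0.0001 0.0037]
```

View pics/w2.png

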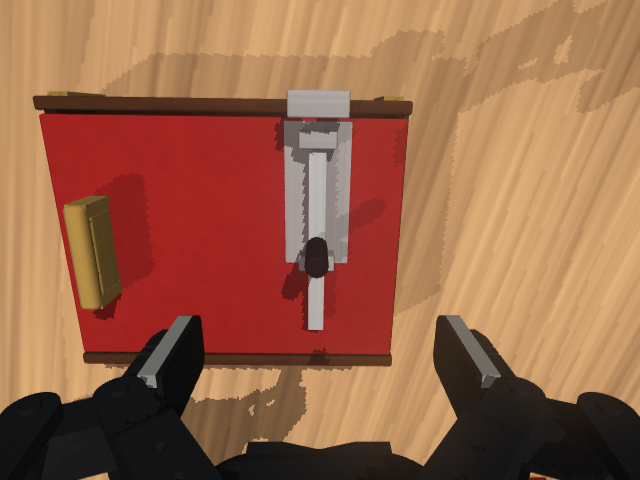

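The bolt is out of the keeper: its end is at (318,150), the keeper ends at row 118, and the knob is at (317,257). The handle is at (92,252), where I expected it.

```bash
python3 -m inch '[[[0,-0.17,0,0,0,0],[0,-0.34,0,0,0,0],[-0.01,-0.5,0,0,0,0],[-0.01,-0.68,0,0,0,0.004],[-0.01,-0.68,0.15,0,0,0.004],[-0.01,-0.68,0.3,0,0,0.004],[-0.01,-0.68,0.47,0,0,0.004],[-0.01,-0.68,0.47,0,0,0.004]]]'
python3 -m inch '[[[0,0,0,0,0,0],[0,0,0,0,0,0],[0,0,0,0,0,0],[0,0,0,0,0,0],[0,0,0,0,0,0],[0,0,0,0,0,0],[0,0,0,0,0,0],[0,0,0,0,0,0]]]' -1 50
python3 -m inch '[[[0,0,0,0,0,0],[0,0,0,0,0,0],[0,0,0,0,0,0],[0,0,0,0,0,0]]]'
python3 -c "
from h import *
p=r.sense()['eef_pos'];c,s=np.cos(.237),np.sin(.237)
move(p+np.array([150*c,150*s,0]),1.808)"
```

```text
clock: 6.37
eef_pos: [503.9, -28.2, 61.5]
tcp_rot: [-3.132, -0.003, 1.807]
contact_force: [-2.0, 1.3, -0.2]
opening: 0.998
grasp_force: 0.0
clock: 7.03
eef_pos: [510.4, -28.2, 68.4]
tcp_rot: [3.139, 0.001, 1.807]
contact_force: [0.5, 1.9, 7.0]
opening: 0.126
grasp_force: 52.5
clock: 7.37
eef_pos: [510.4, -28.2, 68.4]
tcp_rot: [3.139, 0.001, 1.807]
contact_force: [2.4, 1.5, 7.5]
opening: 0.128
grasp_force: 52.5
shift [6.0e-04 7.5e-01 2.0e-03] turn [ 0.0009  0.0002 -0.0003]
```

```bash
python3 -m inch '[[[0,0.05,0,0,0,0],[0,0.1,0,0,0,0],[0,0.16,0,0,0,0],[0,0.22,0,0,0,0],[0,0.28,0,0,0,0],[0,0.33,0,0,0,0],[0,0.37,0,0,0,0],[0,0.37,0,0,0,0]]]'
python3 -m inch '[[[0,0.05,0,0,0,0],[0,0.1,0,0,0,0],[0,0.16,0,0,0,0],[0,0.22,0,0,0,0],[0,0.28,0,0,0,0],[0,0.33,0,0,0,0],[0,0.37,0,0,0,0],[0,0.37,0,0,0,0]]]'
python3 -m inch '[[[0,0,0,0,0,0],[0,0,0,0,0,0],[0,0,0,0,0,0]]]'
```

```text
clock: 8.03
eef_pos: [583.2, -10.8, 68.4]
tcp_rot: [3.139, 0.001, 1.807]
contact_force: [2.1, 1.2, 6.3]
opening: 0.129
grasp_force: 52.4
clock: 8.7
eef_pos: [655.0, 6.4, 68.5]
tcp_rot: [3.139, 0.001, 1.807]
contact_force: [2.3, 0.6, 6.9]
opening: 0.13
grasp_force: 52.3
clock: 8.95
eef_pos: [654.3, 6.3, 68.5]
tcp_rot: [3.139, 0.001, 1.807]
contact_force: [3.2, -0.2, 5.4]
opening: 0.13
grasp_force: 52.2
```

```bash
python3 -m inch '[[[0,0,0,0,0,0],[0,0,0,0,0,0],[0,0,0,0,0,0],[0,0,0,0,0,0],[0,0,0,0,0,0],[0,0,0,0,0,0]]]' 1 40
python3 -m inch '[[[0,0,-0.17,0,0,0],[0,0,-0.34,0,0,0],[0,-0.17,-0.5,0,0,0],[0,-0.34,-0.6,0,0,0],[0,-0.53,-0.6,0,0,0],[0,-0.53,-0.6,0,0,0],[0,-0.53,-0.6,0,0,0],[0,-0.53,-0.6,0,0,0]]]'
python3 - <<'E'
from h import *
s=r.sense(); print(s["eef_pos"])
cv2.imwrite("pics/w3.png",r.grab_frame("wrist")[:,:,::-1]); np.savez("w3.npz",**s)
E
```

```text
clock: 9.45
eef_pos: [652.8, 6.3, 67.1]
tcp_rot: [-3.141, -0.0, 1.807]
contact_force: [-0.3, -0.7, 0.7]
opening: 0.962
grasp_force: 0.0
clock: 10.12
eef_pos: [550.4, -18.6, 187.6]
tcp_rot: [3.14, 0.0, 1.807]
contact_force: [0.9, -0.9, 0.3]
opening: 0.999
grasp_force: 0.0
[550.42570865 -18.57028729 187.63326945]
```

View pics/w3.png

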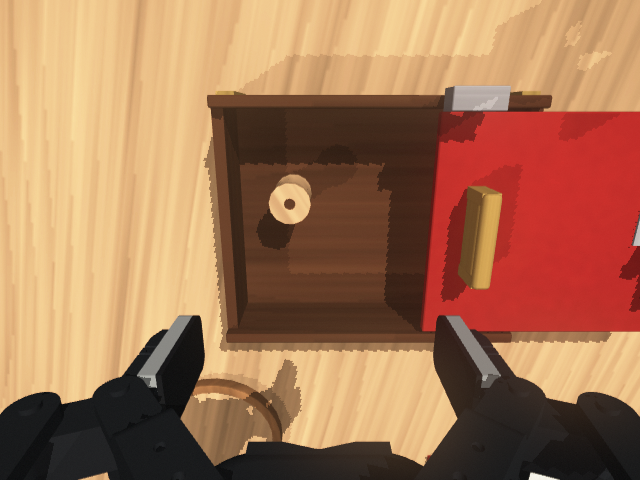

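The lid is open with its edge near x=435. The spool's top flange is at (290,204), about 42 px wide.

```bash
python3 - <<'E'
from h import *
s=np.load("w3.npz")
P=ray("wrist",[(290,204),(269,204),(311,204),(290,183),(290,225)],51,s); print(P)
a=.237;c=np.array([586.8,-10.2]);x=np.array([np.cos(a),np.sin(a)]);y=np.array([-x[1],x[0]])
d=P[0,:2]-c;print("box",d@x,d@y,"dia",np.linalg.norm(P[1]-P[2]))
move([*P[0,:2],120],1.808);move([*P[0,:2],14],1.808)
E
```

```text
[[528.17091538  -7.30967213  51.        ]
 [513.64348495 -10.8158482   51.        ]
 [542.70205709  -3.80260035  51.        ]
 [524.96287765   7.35014648  51.        ]
 [531.48651085 -22.46099896  51.        ]]
box -56.311595860677436 16.574912671620552 dia 29.892913211496925
shift [ 0.0809 -0.0977  0.337 ] turn [ 0.0003  0.0001 -0.0003]
shift [ 0.081  -0.0982  0.867 ] turn [ 0.0003  0.0001 -0.0003]
```

```bash
python3 -m inch '[[[0.02,-0.03,0,0,0,-0.035],[0.04,-0.06,0,0,0,-0.07],[0.06,-0.08,0,0,0,-0.105],[0.081,-0.098,0,0,0,-0.14],[0.081,-0.098,0,0,0,-0.175],[0.081,-0.098,0,0,0,-0.21],[0.081,-0.098,0,0,0,-0.245],[0.081,-0.098,0,0,0,-0.28]]]' 0.5 40
python3 -m inch '[[[0,0,0.05,0,0,-0.035],[0,0,0.1,0,0,-0.07],[0,0,0.15,0,0,-0.105],[0,0,0.2,0,0,-0.14],[0,0,0.2,0,0,-0.175],[0,0,0.2,0,0,-0.21],[0,0,0.2,0,0,-0.22],[0,0,0.2,0,0,-0.22]]]'
python3 - <<'E'
from h import *
s=r.sense(); print(s["eef_pos"])
cv2.imwrite("pics/w4.png",r.grab_frame("wrist")[:,:,::-1]); np.savez("w4.npz",**s)
move([528.2,-7.3,14],3.379)
E
```

```text
clock: 10.83
eef_pos: [528.2, -7.0, 186.8]
tcp_rot: [-3.142, -0.0, 2.693]
contact_force: [-0.9, -0.1, -0.5]
opening: 0.751
grasp_force: 0.0
clock: 11.5
eef_pos: [528.1, -7.1, 146.6]
tcp_rot: [3.141, -0.0, -2.903]
contact_force: [0.2, 0.6, 0.4]
opening: 0.751
grasp_force: 0.0
[528.07032123  -7.10294566 146.62435696]
shift [-0.0013 -0.0013  0.6637] turn [ 0.     -0.0001 -0.0006]
```

View pics/w4.png

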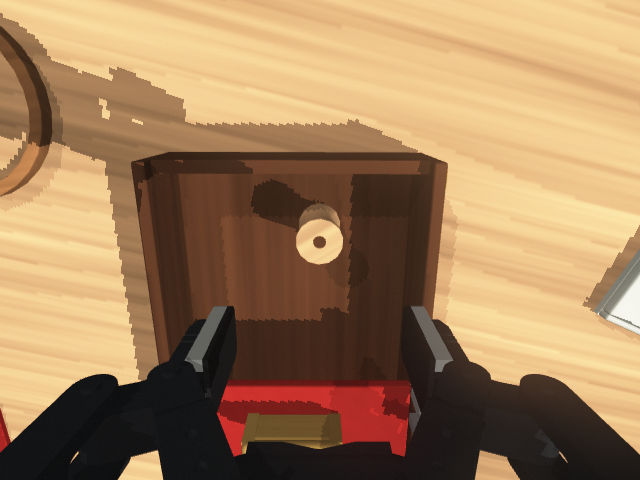

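The spool's top flange is at (319,242), centred between the fingers.

```bash
python3 -c "
from h import *
print(ray('wrist',[(319,242)],51,np.load('w4.npz')))"
python3 -m inch '[[[0,0,0.1,0,0,0],[0,0,0.2,0,0,0],[0,0,0.3,0,0,0],[0,0,0.4,0,0,0],[0,0,0.5,0,0,0],[0,0,0.57,0,0,0],[0,0,0.64,0,0,0],[0,0,0.64,0,0,0]]]'
```

```text
[[527.56074414  -7.13709694  51.        ]]
clock: 12.22
eef_pos: [525.9, -7.2, 16.7]
tcp_rot: [3.141, -0.004, -2.907]
contact_force: [-0.9, 0.0, -0.7]
opening: 0.749
grasp_force: 0.0
```

```bash
python3 -m inch '[[[0,0,0,0,0,0],[0,0,0,0,0,0],[0,0,0,0,0,0],[0,0,0,0,0,0],[0,0,0,0,0,0],[0,0,0,0,0,0],[0,0,0,0,0,0],[0,0,0,0,0,0]]]' -1 30
python3 -m inch '[[[0,0,0,0,0,0],[0,0,0,0,0,0],[0,0,-0.02,0,0,0],[0,0,-0.05,0,0,0],[0,0,-0.1,0,0,0],[0,0,-0.15,0,0,0],[0,0,-0.15,0,0,0]]]'
```

```text
clock: 12.88
eef_pos: [528.0, -7.4, 20.2]
tcp_rot: [-3.141, 0.002, -2.905]
contact_force: [0.0, 1.4, 6.3]
opening: 0.345
grasp_force: 29.9
clock: 13.47
eef_pos: [528.4, -7.4, 51.6]
tcp_rot: [-3.141, 0.003, -2.905]
contact_force: [0.8, -0.4, 0.2]
opening: 0.339
grasp_force: 29.6
```

```bash
python3 -m inch '[[[0,0,-0.1,0,0,0],[0,0,-0.2,0,0,0],[0,0,-0.3,0,0,0],[0,0,-0.4,0,0,0],[0,0,-0.45,0,0,0],[0,0,-0.45,0,0,0],[0,0,-0.45,0,0,0]]]'
python3 -c "
from h import *
move([493,296,141],3.379)"
```

```text
clock: 14.05
eef_pos: [527.2, -7.4, 139.3]
tcp_rot: [-3.141, 0.001, -2.905]
contact_force: [0.3, -0.6, -1.0]
opening: 0.343
grasp_force: 29.8
shift [-0.189   1.5146 -0.0085] turn [-0.0001  0.0003 -0.0003]
```

```bash
python3 -m inch '[[[-0.01,0.09,0,0,0,0],[-0.025,0.2,0,0,0,0],[-0.04,0.32,0,0,0,0],[-0.055,0.44,0,0,0,0],[-0.07,0.56,0,0,0,0],[-0.08,0.67,0,0,0,0],[-0.09,0.76,0,0,0,0],[-0.09,0.76,0,0,0,0]]]'
python3 -m inch '[[[-0.01,0.09,0,0,0,0],[-0.025,0.2,0,0,0,0],[-0.04,0.32,0,0,0,0],[-0.055,0.44,0,0,0,0],[-0.07,0.56,0,0,0,0],[-0.08,0.67,0,0,0,0],[-0.09,0.75,0,0,0,0],[-0.09,0.75,0,0,0,0]]]'
python3 - <<'E'
from h import *
s=r.sense()
cv2.imwrite("pics/w5.png",r.grab_frame("wrist")[:,:,::-1])
move([493,296,30],3.379)
E
```

```text
clock: 14.72
eef_pos: [507.8, 146.9, 137.7]
tcp_rot: [3.141, -0.002, -2.903]
contact_force: [0.8, -0.4, -0.0]
opening: 0.339
grasp_force: 29.8
clock: 15.38
eef_pos: [490.9, 296.4, 138.0]
tcp_rot: [3.141, -0.001, -2.904]
contact_force: [0.4, -0.1, -0.8]
opening: 0.342
grasp_force: 29.9
shift [-0.0129  0.0029  0.5398] turn [-0.0002 -0.0005  0.0002]
```

View pics/w5.png

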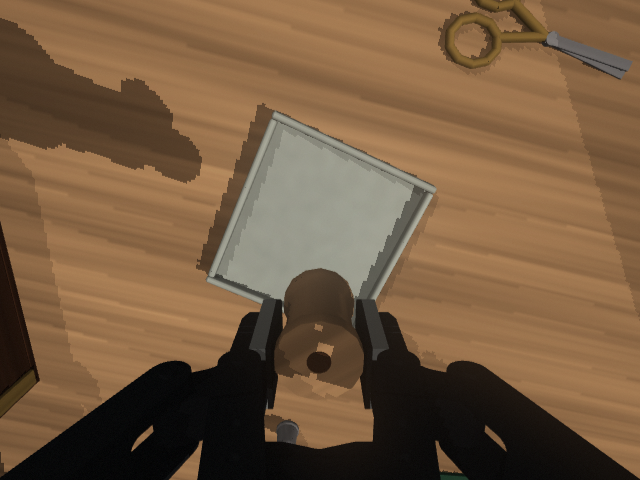

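The spool is held upright at (318,340), with the tray, centred near (325,215), beneath it once parallax is allowed for. Lowering.

```bash
python3 -m inch '[[[0,0,0.08,0,0,0],[-0.01,0,0.18,0,0,0],[-0.01,0,0.28,0,0,0],[-0.01,0,0.37,0,0,0],[-0.01,0,0.45,0,0,0],[-0.01,0,0.5,0,0,0],[-0.01,0,0.53,0,0,0],[-0.01,0,0.53,0,0,0]]]'
python3 -m inch '[[[0,0,0.01,0,0,0],[0,0,0.02,0,0,0],[0,0,0.03,0,0,0],[0,0,0.035,0,0,0],[0,0,0.035,0,0,0],[0,0,0.035,0,0,0]]]'
python3 -m inch '[[[0,0,0.005,0,0,0],[0,0,0.01,0,0,0],[0,0,0.01,0,0,0],[0,0,0.01,0,0,0]]]'
```

```text
clock: 16.1
eef_pos: [492.6, 293.9, 31.9]
tcp_rot: [-3.141, -0.002, -2.906]
contact_force: [-0.8, -0.0, 0.1]
opening: 0.338
grasp_force: 29.9
clock: 16.6
eef_pos: [493.4, 295.2, 26.5]
tcp_rot: [3.142, 0.0, -2.905]
contact_force: [-0.2, -0.6, -0.8]
opening: 0.345
grasp_force: 29.9
clock: 16.93
eef_pos: [493.3, 295.2, 24.2]
tcp_rot: [-3.142, -0.0, -2.905]
contact_force: [0.3, -0.5, 0.1]
opening: 0.343
grasp_force: 29.9
```

```bash
python3 -m inch '[[[0,0,0.005,0,0,0],[0,0,0.01,0,0,0],[0,0,0.015,0,0,0],[0,0,0.015,0,0,0],[0,0,0.015,0,0,0]]]'
python3 -m inch '[[[0,0,0.004,0,0,0],[0,0,0.008,0,0,0],[0,0,0.008,0,0,0],[0,0,0.008,0,0,0]]]'
```

```text
clock: 17.35
eef_pos: [493.2, 295.1, 21.2]
tcp_rot: [-3.142, -0.0, -2.905]
contact_force: [0.3, -0.1, 0.3]
opening: 0.34
grasp_force: 29.9
clock: 17.68
eef_pos: [493.2, 295.1, 19.6]
tcp_rot: [-3.142, -0.0, -2.905]
contact_force: [-0.0, 0.7, -1.2]
opening: 0.345
grasp_force: 29.9
```

```bash
python3 -m inch '[[[0,0,0.003,0,0,0],[0,0,0.005,0,0,0],[0,0,0.005,0,0,0],[0,0,0.005,0,0,0]]]'
python3 -m inch '[[[0,0,0.003,0,0,0],[0,0,0.005,0,0,0],[0,0,0.005,0,0,0],[0,0,0.005,0,0,0]]]'
```

```text
clock: 18.02
eef_pos: [493.4, 295.2, 19.2]
tcp_rot: [3.142, 0.0, -2.905]
contact_force: [-2.7, 0.0, 6.7]
opening: 0.341
grasp_force: 30.5
clock: 18.35
eef_pos: [493.4, 295.2, 19.1]
tcp_rot: [3.142, 0.0, -2.905]
contact_force: [-5.6, -3.5, 17.3]
opening: 0.343
grasp_force: 31.6
```

Contact at TCP height 19.2, as expected. I back off the last millimetre, release and rise.

```bash
python3 -m inch '[[[0,0,-0.003,0,0,0],[0,0,-0.005,0,0,0],[0,0,-0.005,0,0,0]]]'
python3 -m inch '[[[0,0,0,0,0,0],[0,0,0,0,0,0],[0,0,0,0,0,0],[0,0,0,0,0,0],[0,0,0,0,0,0],[0,0,0,0,0,0]]]' 0.3
python3 -m inch '[[[0,0,-0.05,0,0,0],[0,0,-0.15,0,0,0],[0,0,-0.3,0,0,0],[0,0,-0.45,0,0,0],[0.1,0,-0.6,0,0,0],[0.2,0,-0.7,0,0,0],[0.3,0,-0.7,0,0,0],[0.3,0,-0.7,0,0,0]]]'
python3 - <<'E'
from h import *
s=r.sense(); print(s["eef_pos"],s["tcp_rot"])
a=r.grab_frame("wrist")[:,:,::-1]; b=r.grab_frame("scene")[:,:,::-1]
cv2.imwrite("pics/end.png",np.hstack([cv2.resize(a,(400,300)),b[170:410,200:520].repeat(1,0)[:300].copy() if 0 else cv2.resize(b[170:410,200:520],(400,300))]))
cv2.imwrite("pics/w6.png",a)
np.savez("w6.npz",**s)
E
```

```text
clock: 18.6
eef_pos: [493.4, 295.2, 19.2]
tcp_rot: [3.141, 0.0, -2.905]
contact_force: [-2.1, -0.3, 9.3]
opening: 0.34
grasp_force: 30.4
clock: 19.1
eef_pos: [493.2, 295.1, 18.5]
tcp_rot: [-3.142, -0.0, -2.905]
contact_force: [-0.9, -1.3, -0.1]
opening: 0.649
grasp_force: 0.0
clock: 19.77
eef_pos: [432.4, 280.3, 160.5]
tcp_rot: [3.141, 0.0, -2.905]
contact_force: [-0.2, -0.7, -0.8]
opening: 0.652
grasp_force: 0.0
[432.39709857 280.34114151 160.51236073] [ 3.14118304e+00  1.93261874e-04 -2.90497896e+00]
```

View pics/end.png

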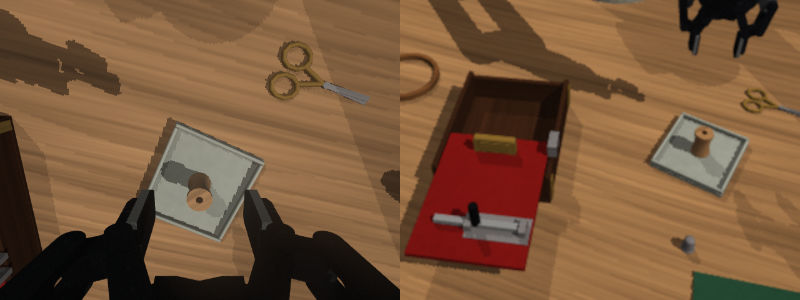

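The spool stands upright near the tray's centre, at (200,200) in the left half and (703,140) in the right. The lid is open and the hoop, scissors and thimble look unmoved. Handing in.

```bash
python3 -c "
from rig import r
print(r.sign_off())"
```

```text
the job is handed in; nothing more can be done
None
```

I pulled the bolt back, slid the lid open by about 148 of 150 mm, stood the spool upright near the middle of the white tray and released it, and handed the job in at about 20 s; sign-off returned no verdict.

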